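# Invert a square culture dish over the edge of a turning pad

## Robot

A 6-joint arm with a two-finger parallel gripper is mounted at the origin on a cart in front of the work surface, level with it; the furniture and walls round the work are solid. World frame = base frame: x ahead of the robot, y to its left, z up, the work surface at z = 0. Lengths are in mm, angles in rad, forces in N, time in s.
With the tool pointing down it reaches from about 300 to 775 mm from the base axis. Payload 14.6 kg.
Tool frame: the origin (TCP) lies on the mounting face of the last link; the fingertips stand 199 mm ahead of it and the grasp point (between the pads) lies 180 mm ahead of it; z points along the fingers, y is the line along which they close (so a half turn about z gives the same grasp; the last joint's range is limited). The gripper opens to 94 mm and grips with 3 to 60 N. Pads are 16 mm wide; open, the fingers measure 119 mm over their backs; the gripper's body (75 mm by 177 mm) begins 78 mm behind the grasp point.
Start: joints at [-1.4, 0.3, 1.521, -0, 1.321, -0.067], TCP at [129.555, -534.515, 404.646] pointing down, gripper open.
Joint ranges: [-3.03, 3.03], [-0.79, 2.21], [0.23, 2.52], [-1.04, 4.18], [0, 3.07], [-2.55, 2.55]. Speed limits (rad/s): [2.22, 2.22, 2.57, 3.14, 3.14, 3.14].

## Interface

Orientations are given as [roll, pitch, yaw] about the fixed x, y, z axes, in that order (R = Rz(yaw) Ry(pitch) Rx(roll)).
In Python, from cell import manip gives the robot as it stands. The module is installed in compiled form; this text tells all that it offers.
- The arm moves only by the shell command python3 -m creep 'ROWS' [FORCE]. ROWS is a JSON object of lists of equal length, an entry for each row: "slide": the shift along the world's x, y, z in cm, a list of three; "turn": the turn about the world's z in rad; "claw": the opening, from 0 (shut) to 1 (fully open). A call has 1 to 8 rows; each row shifts and turns the commanded pose from where the row before left it; what a row does not reach is not made up. A row lasts 1/8 s, in which the tool goes at most 62.5 mm and 10.7 degrees, less where a joint would pass 70% of its speed; a pose out of reach is approached as far as the arm can. A call with a gripper value outside its range is refused whole. The fingers move at their own pace and stop on an object; FORCE is the grip in N (left out, the last holds). Time passes only in rows, so rows that do not move let the fingers close. It gives the time, the measured TCP pose, the force, the opening and the grip force at its end, in the units of the state.
- manip.read_state(): the state, without advancing time (a new reading comes with each control period).
- manip.camera(name): name is "scene" or "side" or "wrist"; returns (picture, depth): 384x512x3 uint8, red, green, blue; 384x512 float32, mm along the optical axis (not along the pixel's ray), 0 where there is no reading.
- manip.calibration(name): a dict with "intrinsics" (3x3 intrinsics, pixels), "pose" (4x4, takes a point from camera to world coordinates). Camera axes: x right, y up, looking along -z (the intrinsics and any distortion apply to the point x, -y, -z); pixel columns grow to the right and rows downward; lengths in mm; the calibration is good to about 2 mm. A picture is of the moment at which its call begins: read the wrist's pose just before it. calibration takes no time and is no camera call; for the wrist camera it gives the pose at the moment of the call.
- manip.sign_off(): hands the job in; it is judged then, once.
Trained networks look in the newest picture that a camera, given by its name, has taken for a name from the list of things; names that differ only in an ending like _2 or _b are one class to them, and where a whole thing is asked for, a point or a joint stands for the part that bears it (a point fixed in the world has none). Each returns a list of dicts, best first, with "score" (0 to 1); they miss things now and then, are a little off and sometimes report something else, mostly with a low value. They report only what shows in the picture. A call takes as long as a camera call.
- manip.cut_out(query, camera): "mask" (384x512 bool, what is visible of it) and "position" ([column, row] in pixels, amid what is visible of it).
The state is a dict: "clock": time; "joints": joint angles; "qd": joint speeds; "effort": joint torques, N m; "eef_pos": TCP position; "eef_rot": TCP orientation; "wrist_force": force on the tool from outside, world axes, zero at the start; "moment": the same for the moment, N m; "finger_gap": finger opening in mm; "finger_force": force on a finger pad.
Only numpy, scipy, OpenCV 4.12 (cv2) and the standard library are available. Lean on these libraries where they do the work, as an engineer would, in place of code of your own. Each camera call takes 0.05 s, during which the arm holds its last target. There are 200 camera calls.

## Task

Turn the square culture dish upside down for incubation without gripping or lifting it: push it with the fingertips across the bench against the front edge of the blue pad, tip it up on its edge there and over onto the pad so that it lies lid down. Then push it on across the pad until its side lies flat against the metal rail at the back, with the whole dish on the pad, and take the hand away. Leave everything else where it stands.

Things in the scene. Friction and masses are not known exactly. Their poses are not given: they have to be found in the camera images.
- dish: Square culture dish with clear lid on, 100 x 100 x 16 mm, about 80 g (+-30%), loose on the bench to the robot's left of the pad; one solid piece. Origin: centre of the underside it starts on; z points from there to the lid (up at the start); x, y along its sides, x roughly towards the pad at the start. Its sides are plain and upright; stood on one it stays standing.
- dish_base: Lower part of the dish: amber agar, its pale underside carries a white paper label. 100 mm square, 0 to 6 mm above the underside, sides flush with the lid. Part of the dish; same origin and axes. Fingertips low against this side, pressing the dish lightly (about 8 N) on the pad's edge, raise it by friction as they move up in an arc.
- dish_lid: Clear top face of the dish's lid, 94 mm square, 13 to 16 mm above the underside. Part of the dish; same origin and axes. Fingers pressing on it and on dish_base at once count as pinching the dish.
- pad: Blue slab fixed to the bench, 12 mm high, 200 mm wide (y), upright metal front edge at x = -70 mm, flat top from there to a metal rail across the back: its front face at x = +60 mm, its back at +75 mm, its top 30 mm above the bench. Origin: centre of the underside, at bench height. x points from front edge to rail (roughly to the robot's right), z up.
- pad_edge (a point): Middle of the top of the pad's front edge, 12 mm above the bench; axes as the pad's. Pushed against it and raised at the far-from-pad side, the dish turns about this edge (or stands on the bench against it); past upright it goes over onto the pad and at first overhangs it by about 12 mm.
- rail_face (a point): Middle of the foot of the rail's front face, on the pad's top, 130 mm from the front edge; axes as the pad's.
- tape_roll: Pale green roll of tape, 66 mm across, 19 mm high, lying flat beyond the pad. Bystander. Origin: centre of its underside.
- ethanol_bottle: Clear pump-top bottle, 64 mm across, 202 mm high, beyond the pad. Bystander. Origin: centre of its underside.
- amber_bottle: Brown bottle with a dark cap, 60 mm across, 142 mm high, behind the work, to the right of the tall beige cabinet (fixed; its front about 0.65 m ahead of the robot, from 0.05 to 0.45 m to the left: keep the arm in front of it). Bystander. Origin: centre of its underside.
- marker_blue: White marker pen with a blue cap, 131 mm long, 20 mm high, lying to the robot's left. Bystander. Origin: under its middle.
- timer: Small white bench timer with three buttons, 64 x 64 x 19 mm, to the robot's left. Bystander. Origin: centre of its underside.
- slide_box: Blue and white slide box, 91 x 96 x 34 mm, far to the robot's left. Bystander. Origin: centre of its underside.

How it is judged:
By the outcome, as a careful person would: the job done as asked, in the order asked, and still so for the second after the job is handed in, with the robot touching nothing.
It also fails if it takes over 64 s, if anything falls off the work surface, if the arm or the gripper's body presses on something with over 40 N, if the wrist force passes 120 N, or if a joint passes its speed limit or range.

## Working session

There is one attempt and no reset: what is moved stays moved. The work goes in short steps, Python scripts to look and compute and a shell command to move; the robot and the scene stay as the last step left them, time stands still between calls to the robot, and variables do not carry over. Pictures are saved under pics/ and viewed, at most 10 in all, crops included, and the job is handed in when it is done.

```bash
mkdir -p pics
cat > h.py <<'E'
from cell import manip
import numpy as np, cv2
def look(cam,names,png=None):
    pic,d=manip.camera(cam); c=manip.calibration(cam); K=c["intrinsics"]; P=np.array(c["pose"]); K=np.array(K)
    if png: cv2.imwrite('pics/'+png,pic[:,:,::-1])
    v,u=np.mgrid[0:384,0:512]
    X=np.stack([(u-K[0,2])/K[0,0]*d,-(v-K[1,2])/K[1,1]*d,-d,np.ones_like(d)],-1)@P.T
    out={}
    for n in names:
        r=manip.cut_out(n,cam)
        if r:
            m=r[0]["mask"]&(d>0); out[n]=(r[0],X[m][:,:3])
            p=X[m][:,:3]
            print(n,round(r[0]["score"],2),np.round(r[0]["position"]),m.sum(),'med',np.median(p,0).round(),'lo',np.percentile(p,2,0).round(),'hi',np.percentile(p,98,0).round())
        else: print(n,'none')
    return pic,d,X,out
def rect(p,lo,hi):
    q=p[(p[:,2]>lo)&(p[:,2]<hi)][:,:2].astype(np.float32)
    r=cv2.minAreaRect(q); print('rect',np.round(r[0],1),np.round(r[1],1),round(r[2],1)); return r
E
python3 - <<'E'
from h import *
print(manip.read_state())
for c in ["scene","side"]:
    print(c,np.round(manip.calibration(c)["pose"],2).tolist())
    pic,d,X,o=look(c,["dish","pad"] + (["marker_blue","timer","tape_roll","ethanol_bottle","amber_bottle","slide_box"] if c=="scene" else []),c+"0.png")
    for n in o:
        if n=="dish": rect(o[n][1],10,24)
        if n=="pad": rect(o[n][1],8,16)
E
```

```text
{'clock': 0.0, 'joints': array([-1.39957643e+00,  3.00461098e-01,  1.52159355e+00, -7.13702987e-06,
        1.32070339e+00, -6.66096016e-02]), 'qd': array([-0.00024439,  0.00037882,  0.00059834,  0.00039656, -0.0006025 ,
        0.00070661]), 'effort': array([-6.83892358e-04, -5.31811023e+01, -3.52735233e+01,  7.07709999e-02,
        2.44297413e-02, -7.29251701e-05]), 'eef_pos': array([ 129.56169834, -534.48333683,  404.08640831]), 'eef_rot': array([-3.14042939e+00, -7.06710592e-05,  2.37831230e-01]), 'wrist_force': array([ 0.27432658, -0.65768811, -0.0416239 ]), 'moment': array([-0.01560314,  0.00956105,  0.04356261]), 'finger_force': 0.0, 'finger_gap': 93.92631507544294}
scene [[0.59, 0.37, -0.72, -768.32], [-0.81, 0.28, -0.52, -974.19], [0.01, 0.89, 0.46, 945.75], [0.0, 0.0, 0.0, 1.0]]
dish 0.73 [251. 222.] 435 med [483. -52.  19.] lo [ 438. -104.    1.] hi [545.  11.  24.]
pad 0.78 [294. 242.] 399 med [ 460. -261.   15.] lo [ 424. -338.    6.] hi [ 547. -188.   36.]
marker_blue none
timer none
tape_roll 0.66 [350. 272.] 233 med [ 424. -504.   19.] lo [ 392. -531.    3.] hi [ 456. -476.   25.]
ethanol_bottle 0.85 [364. 235.] 293 med [ 558. -488.   95.] lo [ 539. -510.   59.] hi [ 597. -453.  205.]
amber_bottle 0.67 [292. 198.] 148 med [725. -81.  39.] lo [715. -98.   9.] hi [751. -52.  69.]
slide_box 0.74 [148. 182.] 190 med [469. 553.  36.] lo [455. 502.   5.] hi [537. 598.  43.]
rect [493.8 -48.3] [107.9 105.2] 17.0
rect [ 487.9 -257.4] [121.8 145. ] 15.5
side [[-0.85, 0.27, -0.45, -68.39], [-0.53, -0.39, 0.75, 1125.72], [0.02, 0.88, 0.48, 740.34], [0.0, 0.0, 0.0, 1.0]]
dish 0.57 [291. 203.] 551 med [491. -34.  15.] lo [ 439. -107.   -1.] hi [547.  12.  19.]
pad 0.65 [307. 177.] 1177 med [ 525. -252.   13.] lo [ 428. -330.    1.] hi [ 627. -164.   31.]
rect [494.7 -48.7] [100.2 112.3] 16.9
rect [ 527.8 -241.7] [203.1 143.3] 11.5
```

Run:
```python
import cv2,numpy as np
a=cv2.imread('pics/scene0.png')[150:300,130:400]; b=cv2.imread('pics/side0.png')[110:260,200:470]
cv2.imwrite('pics/c0.png',np.vstack([cv2.resize(a,(540,300)),cv2.resize(b,(540,300))]))
```

```text
(no output)
```

View pics/c0.png

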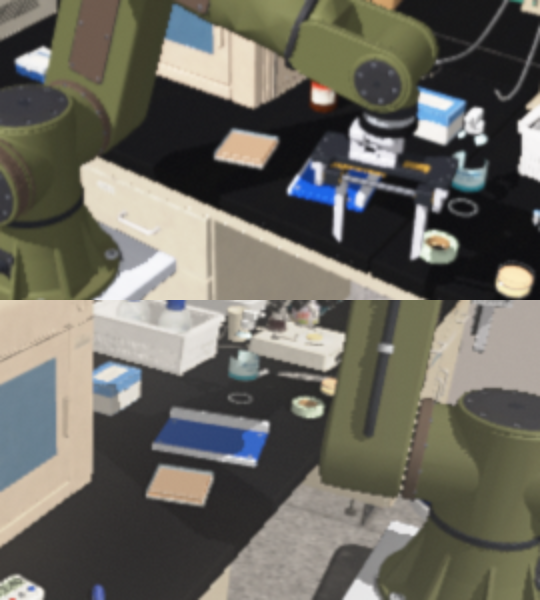

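The picture shows the dish (scene crop 247,148) and the blue pad (330,180 and 210,435), which agrees with the networks. The dish is laterally in line with the pad and about 5° off in yaw. I'll move to behind the dish, with the fingers across the push direction.

```bash
python3 -m creep '{"slide":[[2.9,4.8,0],[2.9,4.8,0],[2.9,4.8,0],[2.9,4.8,0],[2.9,4.8,0],[2.9,4.8,0],[2.9,4.8,0],[2.9,4.8,0]],"turn":[0.128,0.128,0.128,0.128,0.128,0.128,0.128,0.128],"claw":[0.55,0.55,0.55,0.55,0.55,0.55,0.55,0.55]}'
python3 -m creep '{"slide":[[2.9,4.8,0],[2.9,4.8,0],[2.9,4.8,0],[2.9,4.8,0],[0,0,0],[0,0,0]],"turn":[0.128,0.128,0.128,0.128,0,0],"claw":[0.55,0.55,0.55,0.55,0.55,0.55]}'
python3 - <<'E'
from h import *
for c in ["wrist","side","scene"]:
    pic,d,X,o=look(c,["dish","pad"],c+"1.png")
    if "dish" in o: rect(o["dish"][1],10,22)
    if "pad" in o: rect(o["pad"][1],7,16)
    if "pad" in o: rect(o["pad"][1],25,40)
E
```

```text
clock: 1.6
eef_pos: [362.1, -148.8, 405.0]
eef_rot: [3.141, 0.0, 1.266]
wrist_force: [0.4, -0.7, -0.3]
finger_gap: 52.0
finger_force: 0.0
clock: 2.35
eef_pos: [477.3, 41.2, 404.5]
eef_rot: [-3.141, 0.0, 1.773]
wrist_force: [0.7, -1.0, 0.0]
finger_gap: 51.6
finger_force: 0.0
dish 0.9 [255. 235.] 4754 med [494. -45.  16.] lo [ 442. -101.    8.] hi [546.   6.  18.]
pad 0.97 [253. 334.] 4353 med [ 524. -216.   12.] lo [ 430. -259.   11.] hi [ 618. -174.   14.]
rect [495.2 -49.9] [ 99.8 101. ] 16.3
rect [ 523.1 -216.6] [200.2  68.2] 11.6
rect [0. 0.] [0. 0.] 0.0
dish 0.73 [291. 201.] 528 med [490. -37.  15.] lo [ 439. -105.    0.] hi [554.   9.  19.]
pad 0.84 [306. 176.] 1194 med [ 527. -251.   13.] lo [ 429. -331.    1.] hi [ 631. -161.   31.]
rect [495.1 -49.6] [101.  112.8] 15.5
rect [ 528.2 -241.1] [199.7 147.3] 13.2
rect [ 544.9 -309.1] [199.3  29. ] 12.5
dish 0.59 [250. 225.] 400 med [485. -53.  19.] lo [ 439. -106.    6.] hi [547.  -1.  24.]
pad 0.82 [300. 237.] 1118 med [ 517. -254.   16.] lo [ 428. -333.    9.] hi [ 630. -174.   35.]
rect [495.3 -48.3] [109.5 102. ] 15.7
rect [ 544.2 -245.5] [237.2 144.4] 13.3
rect [ 543.9 -311.1] [211.9  15.8] 13.1
```

View pics/wrist1.png

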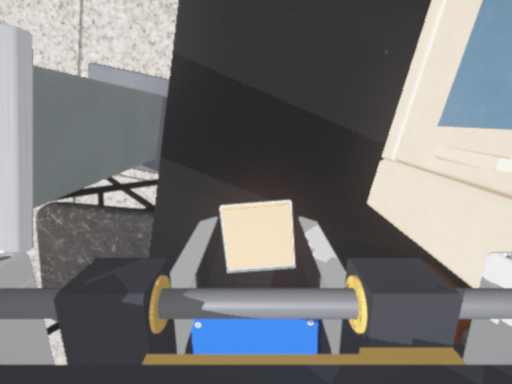

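The wrist view shows the dish (257,236) between the fingers' lines and the pad front edge at row 320, with clear bench behind the dish. I'll descend and push.

```bash
python3 -m creep '{"slide":[[0,0,-5],[0,0,-5],[0,0,-5],[0,0,-4],[0,0,-1.2],[0,0,0],[0.4,-2,0],[0.1,-0.5,0]],"turn":[0,0,0,0,0,0,0,0],"claw":[0.55,0.55,0.55,0.55,0.55,0.55,0.55,0.55]}'
python3 -m creep '{"slide":[[0.1,-0.5,0],[0.2,-0.98,0],[0.2,-0.98,0],[0.2,-0.98,0],[0.2,-0.98,0],[0.2,-0.98,0],[0.2,-0.98,0],[0,0,0]],"turn":[0,0,0,0,0,0,0,0],"claw":[0.55,0.55,0.55,0.55,0.55,0.55,0.55,0.55]}'
python3 - <<'E'
from h import *
look("wrist",["dish","pad"],"wrist2.png")
for c in ["side"]:
    pic,d,X,o=look(c,["dish","pad"])
    rect(o["dish"][1],10,22)
E
```

```text
clock: 3.8
eef_pos: [483.1, 15.9, 204.3]
eef_rot: [3.139, 0.001, 1.773]
wrist_force: [0.8, 0.7, -0.3]
finger_gap: 51.7
finger_force: 0.0
clock: 4.8
eef_pos: [495.6, -48.0, 202.6]
eef_rot: [-3.142, 0.0, 1.773]
wrist_force: [0.1, -0.2, 0.1]
finger_gap: 52.2
finger_force: 0.0
dish 0.66 [253. 320.] 8975 med [ 502. -104.   16.] lo [ 463. -140.    3.] hi [552. -54.  17.]
pad none
dish 0.62 [294. 195.] 262 med [502. -99.  16.] lo [ 447. -150.    6.] hi [550. -53.  19.]
pad 0.93 [321. 183.] 540 med [ 475. -228.   12.] lo [ 422. -329.    3.] hi [ 607. -153.   32.]
rect [ 499.6 -104.4] [ 96.4 107. ] 11.6
```

View pics/wrist2.png

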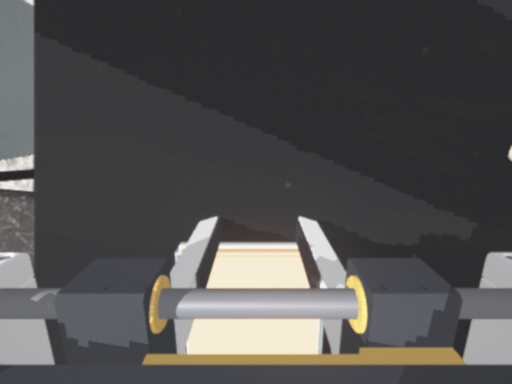

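The dish is square against both fingers (back edge at row 247). I'll continue slowly to the pad edge.

```bash
python3 -m creep '{"slide":[[0.2,-0.98,0],[0.16,-0.8,0],[0.1,-0.5,0],[0.06,-0.3,0],[0,0,0]],"turn":[0,0,0,0,0],"claw":[0.55,0.55,0.55,0.55,0.55]}'
python3 -m creep '{"slide":[[0.04,-0.2,0],[0,0,0]],"turn":[0,0],"claw":[0.55,0.55]}'
python3 -m creep '{"slide":[[0.04,-0.2,0],[0,0,0]],"turn":[0,0],"claw":[0.55,0.55]}'
python3 -m creep '{"slide":[[0.04,-0.2,0],[0,0,0]],"turn":[0,0],"claw":[0.55,0.55]}'
```

```text
clock: 5.72
eef_pos: [500.1, -70.8, 202.6]
eef_rot: [-3.139, -0.007, 1.774]
wrist_force: [-11.0, 34.8, 16.0]
finger_gap: 51.5
finger_force: 18.1
clock: 5.98
eef_pos: [500.3, -71.6, 202.6]
eef_rot: [-3.138, -0.009, 1.775]
wrist_force: [-15.3, 49.6, 22.5]
finger_gap: 51.6
finger_force: 25.5
clock: 6.22
eef_pos: [500.4, -72.4, 202.6]
eef_rot: [-3.137, -0.012, 1.775]
wrist_force: [-18.1, 63.9, 27.8]
finger_gap: 51.6
finger_force: 32.9
clock: 6.48
eef_pos: [500.6, -73.3, 202.6]
eef_rot: [-3.136, -0.015, 1.775]
wrist_force: [-21.9, 79.0, 33.8]
finger_gap: 51.4
finger_force: 40.4
```

Too firm: the stiffness is about 7 N/mm, so I'll back off to roughly 10 N.

```bash
python3 -m creep '{"slide":[[-0.09,0.46,0],[-0.09,0.46,0],[0,0,0]],"turn":[0,0,0],"claw":[0.55,0.55,0.55]}'
python3 - <<'E'
from h import *
pic,d,X,o=look("side",["dish","pad"],"side3.png")
rect(o["dish"][1],10,22); rect(o["pad"][1],7,16)
E
```

```text
clock: 6.85
eef_pos: [500.0, -69.3, 202.6]
eef_rot: [-3.141, -0.002, 1.774]
wrist_force: [-2.6, 13.2, 5.1]
finger_gap: 51.7
finger_force: 6.7
dish 0.72 [299. 192.] 369 med [ 497. -116.   15.] lo [ 450. -185.    1.] hi [552. -66.  55.]
pad 0.83 [318. 178.] 529 med [ 475. -230.   12.] lo [ 422. -331.    4.] hi [ 607. -155.   33.]
rect [ 503.8 -131.2] [ 96.9 125.6] 15.8
rect [ 528.1 -245.2] [197.5 148.2] 12.9
```

```bash
python3 -m creep '{"slide":[[-0.01,0.04,-0.15],[0,0,0]],"turn":[0,0],"claw":[0.55,0.55]}'
python3 -m creep '{"slide":[[0,0,0.45],[0,0,0.45],[0,0,0]],"turn":[0,0,0],"claw":[0.55,0.55,0.55]}'
```

```text
clock: 7.25
eef_pos: [500.1, -69.2, 201.3]
eef_rot: [3.142, -0.001, 1.774]
wrist_force: [-2.7, 11.7, 5.1]
finger_gap: 51.9
finger_force: 6.1
clock: 7.62
eef_pos: [499.9, -69.4, 210.0]
eef_rot: [-3.141, -0.001, 1.774]
wrist_force: [-1.5, 8.4, -1.0]
finger_gap: 51.8
finger_force: 4.3
```

Run:
```python
from h import *
pic,d,X,o=look("side",["dish"]); a=pic[130:240,220:380,::-1]
p2=manip.camera("wrist")[0][190:384,120:400,::-1]
cv2.imwrite('pics/s4.png',np.vstack([cv2.resize(a,(560,385),interpolation=3),cv2.resize(p2,(560,200))]))
p=o["dish"][1]; px=np.array([.203,-.979]); s=(p[:,:2]-[508,-175])@px
for lo in range(-110,10,20):
    m=(s>lo)&(s<lo+20)
    if m.sum()>5: print(lo,m.sum(),np.percentile(p[m][:,2],[10,50,90]).round(1))
```

```text
dish 0.71 [296. 192.] 333 med [ 501. -112.   20.] lo [ 450. -181.    2.] hi [558. -67.  47.]
-110 89 [11.6 18.7 25.3]
-90 57 [ 1.  23.3 25.4]
-70 44 [19.2 21.3 23.2]
-50 51 [17.5 19.8 21.4]
-30 45 [15.7 18.5 21. ]
-10 33 [14.  16.5 18.2]
```

View pics/s4.png

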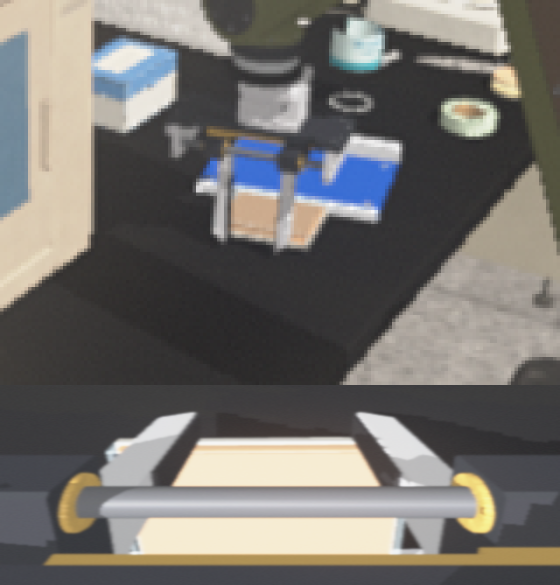

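The pictures show the dish's rear raised about 9 mm between the fingers (side crop 270,225; rear edge level in the wrist view), with a force near 8 N. I'll continue the arc.

```bash
python3 -m creep '{"slide":[[0.01,-0.05,0.58],[0.01,-0.05,0.58],[0.01,-0.07,0.58],[0,0,0]],"turn":[0,0,0,0],"claw":[0.55,0.55,0.55,0.55]}'
```

```text
clock: 8.28
eef_pos: [500.2, -71.2, 227.6]
eef_rot: [-3.141, -0.001, 1.773]
wrist_force: [-2.0, 7.2, 1.7]
finger_gap: 51.3
finger_force: 3.9
```

```bash
python3 -m creep '{"slide":[[0.03,-0.14,0.57],[0.03,-0.15,0.57],[0.03,-0.16,0.56],[0,0,0]],"turn":[0,0,0,0],"claw":[0.55,0.55,0.55,0.55]}'
```

```text
clock: 8.78
eef_pos: [501.2, -75.9, 244.8]
eef_rot: [-3.141, -0.001, 1.773]
wrist_force: [-2.6, 6.8, 2.6]
finger_gap: 51.9
finger_force: 3.8
```

Run:
```python
from h import *
pic,d,X,o=look("side",["dish"])
p=o["dish"][1]; px=np.array([.203,-.979]); s=(p[:,:2]-[508,-175])@px
for lo in range(-110,10,20):
    m=(s>lo)&(s<lo+20)
    if m.sum()>5: print(lo,m.sum(),np.percentile(p[m][:,2],[10,50,90]).round(1))
```

```text
dish 0.63 [300. 188.] 79 med [488. -93.  51.] lo [ 449. -150.   26.] hi [522. -80.  59.]
-110 11 [47.  50.8 55. ]
-90 56 [46.3 52.6 58. ]
-70 6 [31.1 39.1 47.4]
```

```bash
python3 -m creep '{"slide":[[0.05,-0.23,0.55],[0.05,-0.26,0.52],[0.05,-0.27,0.51],[0,0,0]],"turn":[0,0,0,0],"claw":[0.55,0.55,0.55,0.55]}'
```

```text
clock: 9.38
eef_pos: [502.8, -83.5, 260.7]
eef_rot: [-3.142, -0.001, 1.773]
wrist_force: [-3.2, 8.0, 3.1]
finger_gap: 51.6
finger_force: 4.6
```

```bash
python3 -m creep '{"slide":[[0.06,-0.3,0.5],[0.07,-0.32,0.48],[0.07,-0.34,0.45],[0,0,0]],"turn":[0,0,0,0],"claw":[0.55,0.55,0.55,0.55]}'
```

```text
clock: 9.88
eef_pos: [504.8, -93.3, 275.2]
eef_rot: [3.141, -0.001, 1.773]
wrist_force: [-2.0, 6.8, 4.4]
finger_gap: 51.4
finger_force: 4.1
```

```bash
python3 -m creep '{"slide":[[0.08,-0.39,0.44],[0.08,-0.41,0.41],[0.09,-0.43,0.38],[0,0,0]],"turn":[0,0,0,0],"claw":[0.55,0.55,0.55,0.55]}'
python3 - <<'E'
from h import *
pic,d,X,o=look("side",["dish"]); a=pic[110:220,240:360,::-1]
pic,d,X,o=look("scene",["dish"]); b=pic[160:270,240:360,::-1]
cv2.imwrite('pics/s5.png',np.hstack([cv2.resize(i,(400,366),interpolation=3) for i in (a,b)]))
E
```

```text
clock: 10.38
eef_pos: [507.4, -105.7, 287.7]
eef_rot: [3.141, -0.0, 1.773]
wrist_force: [-2.8, 4.7, 7.4]
finger_gap: 51.6
finger_force: 4.7
dish 0.93 [301. 181.] 446 med [ 506. -135.   55.] lo [ 459. -182.    6.] hi [ 561. -106.   96.]
dish 0.76 [275. 221.] 440 med [ 501. -150.   62.] lo [ 458. -182.   18.] hi [ 560. -111.   98.]
```

View pics/s5.png

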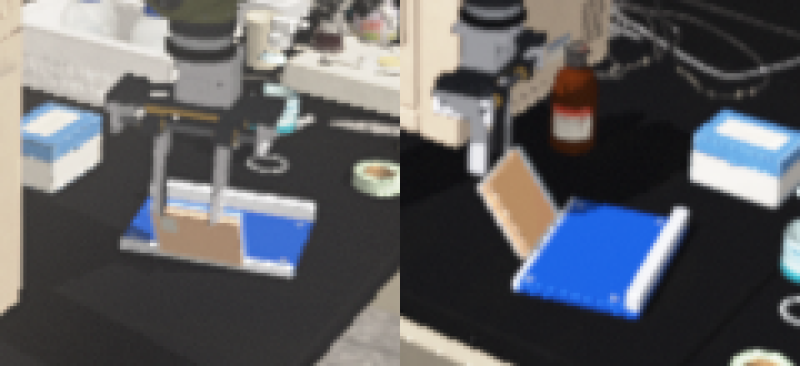

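The side and scene crops show the dish tilted about 55° against the pad's front edge, with the fingertips on its rear side (left 190,215; right 485,180). I'll continue.

```bash
python3 -m creep '{"slide":[[0.1,-0.46,0.37],[0.1,-0.46,0.34],[0.1,-0.47,0.31],[0,0,0]],"turn":[0,0,0,0],"claw":[0.55,0.55,0.55,0.55]}'
```

```text
clock: 11.08
eef_pos: [510.4, -119.8, 297.9]
eef_rot: [3.14, 0.0, 1.773]
wrist_force: [-2.1, 4.0, 7.6]
finger_gap: 52.0
finger_force: 4.0
```

```bash
python3 -m creep '{"slide":[[0.1,-0.51,0.28],[0.11,-0.51,0.25],[0.11,-0.52,0.23],[0,0,0]],"turn":[0,0,0,0],"claw":[0.55,0.55,0.55,0.55]}'
```

```text
clock: 11.58
eef_pos: [513.7, -135.3, 305.5]
eef_rot: [3.14, 0.001, 1.773]
wrist_force: [-0.3, 1.8, 5.9]
finger_gap: 51.8
finger_force: 3.2
```

```bash
python3 -m creep '{"slide":[[0.11,-0.55,0.17],[0.11,-0.55,0.15],[0.11,-0.55,0.12],[0,0,0]],"turn":[0,0,0,0],"claw":[0.55,0.55,0.55,0.55]}'
python3 - <<'E'
from h import *
pic,d,X,o=look("side",["dish"]); a=pic[110:220,240:360,::-1]
pic,d,X,o=look("scene",["dish"]); b=pic[160:270,240:360,::-1]
cv2.imwrite('pics/s6.png',np.hstack([cv2.resize(i,(400,366),interpolation=3) for i in (a,b)]))
E
```

```text
clock: 12.08
eef_pos: [517.0, -151.9, 310.1]
eef_rot: [3.139, 0.001, 1.773]
wrist_force: [-0.3, 1.7, 6.1]
finger_gap: 51.5
finger_force: 3.5
dish 0.74 [303. 177.] 623 med [ 513. -163.   66.] lo [ 467. -175.   17.] hi [ 560. -149.  112.]
dish 0.62 [293. 192.] 368 med [730. -83.  70.] lo [ 558. -154.    3.] hi [788. -17. 166.]
```

View pics/s6.png

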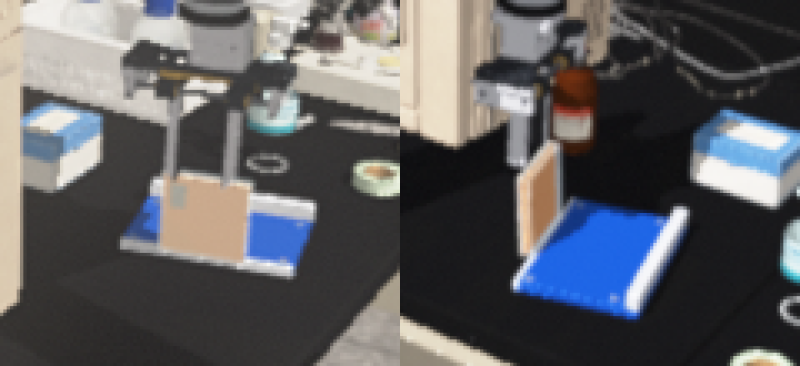

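Nearly upright (left crop 205,215; right 540,200). I'll carry it past the vertical.

```bash
python3 -m creep '{"slide":[[0.11,-0.55,0.05],[0.11,-0.55,0.03],[0.11,-0.55,0],[0.11,-0.55,-0.03],[0.11,-0.55,-0.05],[0,0,0]],"turn":[0,0,0,0,0,0],"claw":[0.55,0.55,0.55,0.55,0.55,0.55]}'
python3 - <<'E'
from h import *
pic,d,X,o=look("side",["dish"]); rect(o["dish"][1],-5,200)
E
```

```text
clock: 13.02
eef_pos: [522.7, -179.8, 310.8]
eef_rot: [3.138, 0.003, 1.773]
wrist_force: [1.3, -0.8, 10.8]
finger_gap: 51.4
finger_force: 5.8
dish 0.67 [306. 177.] 702 med [ 515. -177.   64.] lo [ 469. -198.   16.] hi [ 564. -158.  112.]
rect [ 551.7 -195.4] [ 81.9 172.8] 67.6
```

```bash
python3 -m creep '{"slide":[[0.11,-0.55,-0.1],[0.11,-0.53,-0.15],[0,0,0.1],[0,0,0.3],[0,0,0.5],[0,0,0.5],[0,0,0]],"turn":[0,0,0,0,0,0,0],"claw":[0.55,0.55,0.55,0.55,0.55,0.55,0.55]}'
python3 - <<'E'
from h import *
pic,d,X,o=look("side",["dish","pad"]); rect(o["dish"][1],20,35); a=pic[110:220,240:360,::-1]
pic,d,X,o=look("scene",["dish"]);rect(o["dish"][1],20,35); b=pic[160:270,240:360,::-1]
cv2.imwrite('pics/s7.png',np.hstack([cv2.resize(i,(400,366),interpolation=3) for i in (a,b)]))
E
```

```text
clock: 14.0
eef_pos: [524.5, -189.4, 321.0]
eef_rot: [3.141, 0.0, 1.774]
wrist_force: [0.4, 0.2, 0.1]
finger_gap: 52.0
finger_force: 0.0
dish 0.88 [306. 180.] 379 med [ 522. -215.   28.] lo [ 473. -276.   14.] hi [ 576. -172.   31.]
pad 0.58 [318. 176.] 771 med [ 497. -259.   13.] lo [ 425. -333.   -0.] hi [ 634. -161.   32.]
rect [ 527.3 -227.6] [100.4 109.2] 12.8
dish 0.66 [293. 233.] 436 med [ 518. -236.   31.] lo [ 475. -282.   17.] hi [ 579. -183.   36.]
rect [ 527.8 -229.7] [108.7 102.2] 12.1
```

View pics/s7.png

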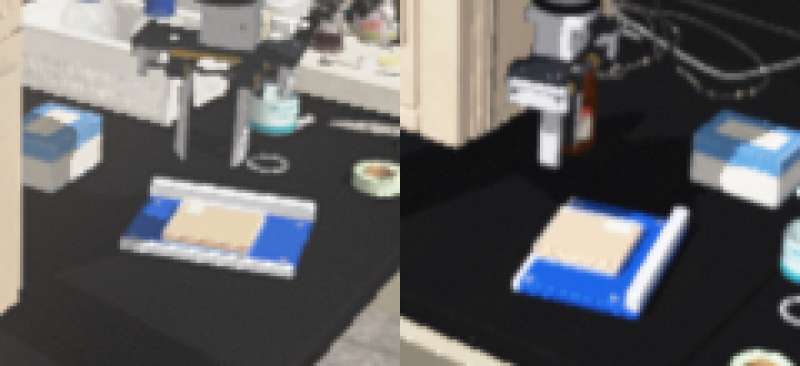

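Lid down on the pad, square to it (left crop 215,225; right 585,240), overhanging little. Now I'll go behind it and push to the rail.

```bash
python3 -m creep '{"slide":[[-0.7,2.2,0],[-0.7,2.2,0],[0,0,-3.5],[0,0,-3.5],[0,0,-3],[0,0,-0.5],[0,0,0],[0,0,0]],"turn":[0,0,0,0,0,0,0,0],"claw":[0.55,0.55,0.55,0.55,0.55,0.55,0.55,0.55]}'
python3 -m creep '{"slide":[[0.1,-0.5,0],[0.1,-0.7,0],[0.1,-0.7,0],[0.16,-0.7,0],[0.16,-0.7,0],[0.1,-0.4,0],[0,0,0]],"turn":[0,0,0,0,0,0,0],"claw":[0.55,0.55,0.55,0.55,0.55,0.55,0.55]}'
python3 - <<'E'
from h import *
pic,d,X,o=look("side",["dish"]); rect(o["dish"][1],20,35)
pic,d,X,o=look("scene",["dish"]);rect(o["dish"][1],20,35)
E
```

```text
clock: 15.25
eef_pos: [510.8, -145.3, 217.0]
eef_rot: [3.14, 0.001, 1.774]
wrist_force: [-0.2, -0.9, 0.6]
finger_gap: 51.3
finger_force: 0.0
clock: 16.12
eef_pos: [517.7, -182.6, 215.6]
eef_rot: [-3.142, 0.0, 1.774]
wrist_force: [0.3, 0.2, 0.1]
finger_gap: 52.0
finger_force: 0.0
dish 0.63 [305. 176.] 263 med [ 524. -230.   28.] lo [ 475. -287.   13.] hi [ 574. -185.   32.]
rect [ 525.1 -235.4] [ 93.4 109.4] 11.5
dish 0.83 [298. 233.] 502 med [ 523. -244.   30.] lo [ 476. -294.   14.] hi [ 604. -187.   35.]
rect [ 532.2 -238.7] [114.2 103.2] 11.6
```

```bash
python3 -m creep '{"slide":[[0.1,-0.5,0],[0.1,-0.4,0],[0.04,-0.2,0],[0,0,0]],"turn":[0,0,0,0],"claw":[0.55,0.55,0.55,0.55]}'
```

```text
clock: 16.82
eef_pos: [520.1, -193.5, 215.6]
eef_rot: [3.142, 0.0, 1.774]
wrist_force: [0.6, 0.1, -0.4]
finger_gap: 51.8
finger_force: 0.0
```

```bash
python3 -m creep '{"slide":[[0.04,-0.15,0],[0.02,-0.1,0],[0,0,0]],"turn":[0,0,0],"claw":[0.55,0.55,0.55]}'
```

```text
clock: 17.2
eef_pos: [520.7, -195.9, 215.7]
eef_rot: [3.142, 0.0, 1.774]
wrist_force: [-0.1, -0.7, 0.1]
finger_gap: 51.7
finger_force: 0.0
```

```bash
python3 -m creep '{"slide":[[0.03,-0.12,0],[0.02,-0.1,0],[0,0,0]],"turn":[0,0,0],"claw":[0.55,0.55,0.55]}'
```

```text
clock: 17.58
eef_pos: [521.1, -197.5, 215.7]
eef_rot: [-3.141, -0.002, 1.774]
wrist_force: [-3.1, 6.8, 3.8]
finger_gap: 51.9
finger_force: 3.9
```

```bash
python3 -m creep '{"slide":[[0.03,-0.15,0],[0,0,0]],"turn":[0,0],"claw":[0.55,0.55]}'
python3 - <<'E'
from h import *
print(manip.read_state()["moment"])
E
```

```text
clock: 17.82
eef_pos: [521.3, -198.1, 215.6]
eef_rot: [-3.14, -0.004, 1.774]
wrist_force: [-7.2, 17.0, 9.6]
finger_gap: 51.8
finger_force: 8.9
[3.21771997 0.78039568 0.24461802]
```

```bash
python3 -m creep '{"slide":[[-0.05,0.25,0],[-0.2,0.8,0],[-0.4,2,0],[-0.6,3,0],[0,0,4],[0,0,6],[0,0,6],[0,0,4]],"turn":[0,0,0,0,0,0,0,0],"claw":[0.55,0.55,0.55,0.55,0.55,0.55,0.55,0.55]}'
python3 - <<'E'
from h import *
for c in ["wrist","side","scene"]:
    pic,d,X,o=look(c,["dish","pad"],c+"9.png")
    if "dish" in o: rect(o["dish"][1],20,34)
    if c!="wrist": rect(o["pad"][1],25,40)
w=cv2.imread('pics/wrist9.png')[200:384,130:390]; s=cv2.imread('pics/side9.png')[140:210,250:350]; t=cv2.imread('pics/scene9.png')[190:260,250:350]
cv2.imwrite('pics/f9.png',np.vstack([cv2.resize(w,(800,280),interpolation=3),np.hstack([cv2.resize(i,(400,280),interpolation=3) for i in (s,t)])]))
E
```

```text
clock: 18.82
eef_pos: [508.4, -137.8, 418.5]
eef_rot: [3.139, 0.001, 1.774]
wrist_force: [0.4, 0.2, -1.1]
finger_gap: 51.6
finger_force: 0.0
dish 0.92 [255. 249.] 4615 med [ 535. -250.   33.] lo [ 485. -305.   22.] hi [ 586. -201.   35.]
pad 0.68 [253. 212.] 4128 med [ 519. -199.   17.] lo [ 429. -319.    8.] hi [ 617. -162.   34.]
rect [ 536.2 -255.5] [ 99.8 101.5] 11.9
dish 0.8 [308. 176.] 383 med [ 527. -239.   28.] lo [ 477. -305.   14.] hi [ 579. -196.   31.]
pad 0.82 [306. 182.] 742 med [ 501. -224.   13.] lo [ 427. -328.    1.] hi [ 632. -160.   31.]
rect [ 532.6 -252.2] [100.5 110.3] 11.9
rect [ 550.9 -300. ] [182.  115.1] 47.4
dish 0.79 [301. 234.] 475 med [ 522. -255.   31.] lo [ 478. -308.   14.] hi [ 584. -199.   36.]
pad 0.56 [294. 242.] 608 med [ 469. -272.   16.] lo [ 425. -336.    5.] hi [ 619. -169.   36.]
rect [ 530.1 -254.8] [118.5 103.7] 12.8
rect [ 542.8 -312. ] [200.2  17.5] 14.1
```

View pics/f9.png

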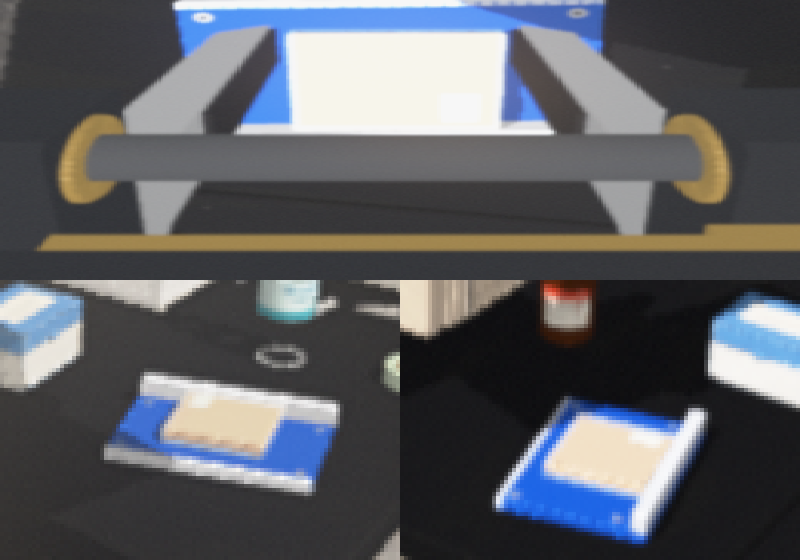

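The final picture shows the dish underside up with its label showing. It lies parallel to and against the rail (wrist crop row 128; scene crop 675,450), fully on the pad, and the hand is clear. I'll hand it in.

```bash
python3 -c "
from cell import manip
print(manip.sign_off())"
```

```text
the job is handed in; nothing more can be done
None
```

The dish lies lid down on the pad, flat against the rail, with the hand clear, and the job is handed in at about 19 s. The first push against the pad edge briefly reached about 89 N at the wrist (limit 120 N) before I backed it off, and the bystanders were not re-measured at the end.

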